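# Change over the grommet-setting anvils

## Task

We are about to set large vent grommets in the drum shells, but the three anvils are in the wrong seats: fit the large anvil in the steel striking base, and put the medium and the small anvil back into the holders made for them, each fully home in its seat. An anvil cannot stand on the bench, so park one in the large anvil's empty holder on the way; that holder ends up empty. Leave the tin and the tape measure where they lie.

Things in the scene. Friction and masses are not known exactly. Their poses are not given: they have to be found in the camera images.
- anvil_small: Smallest of three loose, turned steel anvils: round head 34 mm across, 28 mm high, with a 11 mm pilot stub 5 mm proud on top; below it a tapered spigot 18 mm long (22 mm across at the head, 8 mm at the tip). 0.16 kg. Origin on the axis at the head's underside, which rests on a seat; z up the axis; round, so yaw is free. Grip the head from above. It cannot stand upright on the bench.
- anvil_medium: Middle one of three loose, turned steel anvils: round head 44 mm across, 28 mm high, with a 17 mm pilot stub 5 mm proud on top; below it a tapered spigot 18 mm long (22 mm across at the head, 8 mm at the tip). 0.27 kg. Origin on the axis at the head's underside, which rests on a seat; z up the axis; round, so yaw is free. Grip the head from above. It cannot stand upright on the bench.
- anvil_large: Largest of three loose, turned steel anvils: round head 54 mm across, 28 mm high, with a 24 mm pilot stub 5 mm proud on top; below it a tapered spigot 18 mm long (22 mm across at the head, 8 mm at the tip). 0.42 kg. Origin on the axis at the head's underside, which rests on a seat; z up the axis; round, so yaw is free. Grip the head from above. It cannot stand upright on the bench.
- striking_base: Striking base, fixed: dark steel plate 100 x 100 x 14 mm with four bolts and a round boss 66 mm across, its bright flat top 45 mm above the bench; small black knob on the boss's side. Origin on the boss's axis at bench level, z up. A bore 25 mm across, 23 mm deep takes any anvil's spigot; the anvil's origin is then 45 mm high. At the start it holds the small anvil.
- holder_small: Small holder, fixed: black cup 53 mm across on a 95 x 69 mm plywood foot, a thin steel drift fixed across its -x side. Origin on the cup axis at bench level, z up. Rim 36 mm high; recess 39 mm across, 5 mm deep; in its floor a bore 25 mm across, 18 mm deep. Its own or a smaller anvil seats with its origin 31 mm high, a larger one sits on the rim at 36 mm. Starts with the medium anvil on it.
- holder_medium: Medium holder, fixed: black cup 63 mm across on a 105 x 79 mm plywood foot, a middle-sized drift fixed across its -x side. Origin on the cup axis at bench level, z up. Rim 36 mm high; recess 49 mm across, 5 mm deep; in its floor a bore 25 mm across, 18 mm deep. Its own or a smaller anvil seats with its origin 31 mm high, a larger one sits on the rim at 36 mm. Starts with the large anvil on it.
- holder_large: Large holder, fixed: black cup 73 mm across on a 115 x 89 mm plywood foot, a thick steel drift fixed across its -x side. Origin on the cup axis at bench level, z up. Rim 36 mm high; recess 59 mm across, 5 mm deep; in its floor a bore 25 mm across, 18 mm deep. Its own or a smaller anvil seats with its origin 31 mm high, a larger one sits on the rim at 36 mm. Empty at the start.
- tin: Small round cream-coloured tin with a dark top, 36 mm across and 14 mm high, loose on the bench among the holders; a bystander. Origin at the centre of its underside.
- tape_measure: Black pocket tape measure, 49 x 54 mm and 29 mm high, loose on the bench among the holders; a bystander. Origin at the centre of its underside.
There are look-alikes about, which are no part of the job. Leave any orange look-alike of the anvil_large alone.

How it is judged:
At the end, for the whole second after the job is handed in: The large anvil is in the striking base, the medium anvil in the medium holder and the small anvil in the small holder: each within 8 mm of the seat's axis, its head's underside no more than 3 mm above the seating face, upright within 0.1 rad and at rest (horizontal distance between anvil_large and striking_base below 0.008 m and z of anvil_large in the frame of striking_base below 0.048 m and angle between each of anvil_large, anvil_medium, anvil_small's own z axis and vertical below 0.1 rad and linear speed of each of anvil_large, anvil_medium, anvil_small below 0.02 m/s and angular speed of each of anvil_large, anvil_medium, anvil_small below 0.2 rad/s and horizontal distance between anvil_medium and holder_medium below 0.008 m and z of anvil_medium in the frame of holder_medium below 0.034 m and horizontal distance between anvil_small and holder_small below 0.008 m and z of anvil_small in the frame of holder_small below 0.034 m); the robot touches nothing.
It fails at once if the tin is pushed more than 3 cm from where it lay (distance of tin from where it was at the start of the episode above 0.03 m).
It fails at once if the tape measure is pushed more than 3 cm from where it lay (distance of tape_measure from where it was at the start of the episode above 0.03 m).
It also fails if it takes over 102 s, if anything falls off the work surface, if the arm or the gripper's body presses on something with over 40 N, if the wrist force passes 120 N, or if a joint passes its speed limit or range.

## Robot

A 7-joint arm with a two-finger parallel gripper is mounted at the origin on a cart in front of the work surface, level with it; the furniture and walls round the work are solid. World frame = base frame: x ahead of the robot, y to its left, z up, the work surface at z = 0. Lengths are in m, angles in rad, forces in N, time in s.
With the tool pointing down it reaches from about 0.35 to 0.9 m from the base axis. Payload 8.1 kg.
Tool frame: the origin (TCP) lies midway between the tips of the shut fingers; the grasp point (between the pads) lies 19 mm behind it; z points along the fingers, y is the line along which they close (so a half turn about z gives the same grasp; the last joint's range is limited). The gripper opens to 92 mm and grips with 3 to 60 N. Pads are 19 mm wide; open, the fingers measure 130 mm over their backs; the gripper's body (75 mm by 190 mm) begins 47 mm behind the grasp point.
Start: joints at [-1.424, 0.434, 0.025, 1.573, -0.012, 1.134, -0.075], TCP at [0.155, 0.606, 0.227] pointing down, gripper open.
Joint ranges: [-2.62, 2.62], [-0.44, 2.09], [-1.27, 1.32], [0.08, 2.57], [-1.32, 4.46], [0.12, 2], [-2.74, 2.74]. Speed limits (rad/s): [2.22, 2.22, 3.01, 3.01, 3.14, 3.14, 3.14].

## Interface

Orientations are given as a rotation vector (axis times angle).
In Python, from cell import arm gives the robot as it stands.
- The arm moves only by the tool carry_out, never from a script. Its arguments are lists of equal length, an entry for each row: "claw": the finger opening in cm, from 0 to 9.18; "delta_pos": the shift along the tool's x, y, z in cm, a list of three; "angular": the turn, a rotation vector about the tool's x, y, z in rad, a list of three. In form: {"claw": [claw, ...], "delta_pos": [[dx, dy, dz], ...], "angular": [[ax, ay, az], ...]}. A call has 1 to 20 rows; each row shifts and turns the commanded pose from where the row before left it, along the tool's axes as they then stand; what a row does not reach is not made up. A row lasts 1/10 s, in which the tool goes at most 50 mm and 8.59 degrees, less where a joint would pass 70% of its speed; a pose out of reach is approached as far as the arm can. A call with a gripper value outside its range is refused whole. The fingers move at their own pace and stop on an object; "force" is the grip in N (left out, the last holds). Time passes only in rows, so rows that do not move let the fingers close. It gives the time, the measured TCP pose, the force, the opening and the grip force at its end, in the units of the state.
- arm.observe(): the state, without advancing time (a new reading comes with each control period).
- arm.get_image(name): name is "side" or "top"; returns a dict with "frame" (384x512x3 uint8, red, green, blue), "mtx" (3x3 intrinsics, pixels), "T" (4x4, takes a point from camera to world coordinates). Camera axes: x right, y down, z forward; pixel columns grow to the right and rows downward; lengths in m; the calibration is good to about 2 mm. A picture is of the moment at which its call begins. There is no depth.
- arm.sign_off(): hands the job in; it is judged then, once.
Trained networks look in a picture, given as the dict that the camera call returned (one of the last four; its "shot" number tells which), for a name from the list of things; names that differ only in an ending like _2 or _b are one class to them, and where a whole thing is asked for, a point or a joint stands for the part that bears it (a point fixed in the world has none). Each returns a list of dicts, best first, with "conf" (0 to 1); they miss things now and then, are a little off and sometimes report something else, mostly with a low value. They report only what shows in the picture. A call takes as long as a camera call. They do not tell look-alikes from the thing itself.
- arm.look_for(label, picture): "centre" ([column, row] as shares, 0 to 1, of the picture: columns of its width, rows of its height, amid what is visible of it).
- arm.trace(label, picture): "region" (384x512 bool, what is visible of it) and "centre" ([column, row] as shares, 0 to 1, of the picture: columns of its width, rows of its height, amid what is visible of it).
- arm.place_of(label, picture): "centre" ([column, row] as shares, 0 to 1, of the picture: columns of its width, rows of its height: a listed point, or the origin of a listed thing).
The state is a dict: "clock": time; "joints": joint angles; "dq": joint speeds; "joint_efforts": joint torques, N m; "position": TCP position; "ee_rot": TCP orientation; "force": force on the tool from outside, world axes, zero at the start; "ft_torque": the same for the moment, N m; "width": opening from 0.0 (shut) to 1.0 (fully open); "gripper_force": force on a finger pad.
Only numpy, scipy, OpenCV 4.12 (cv2) and the standard library are available. Lean on these libraries where they do the work, as an engineer would, in place of code of your own. Each camera call takes 0.05 s, during which the arm holds its last target. There are 200 camera calls.

## Working session

There is one attempt and no reset: what is moved stays moved. The work goes in short steps, Python scripts to look and compute and a tool call to move; the robot and the scene stay as the last step left them, time stands still between calls to the robot, and variables do not carry over. Pictures are saved under pics/ and viewed, at most 14 in all, crops included, and the job is handed in when it is done.

Besides the shell and the picture viewer there is one more tool, called after "Call:" as name(argument=value, ...) on one line, values as JSON. carry_out: Moves the arm, as the interface text tells. Its arguments: {"type":"object","properties":{"claw":{"type":"array","items":{"type":"number"}},"delta_pos":{"type":"array","items":{"type":"array","items":{"type":"number"}}},"angular":{"type":"array","items":{"type":"array","items":{"type":"number"}}},"force":{"type":"number"}},"required":["claw","delta_pos","angular"]}

```bash
mkdir -p pics
cat > h.py <<'E'
from cell import arm
import numpy as np, cv2
def ray(p,c,z):
    uv=np.array([c[0]*512,c[1]*384,1.]); d=p["T"][:3,:3]@np.linalg.inv(p["mtx"])@uv; o=p["T"][:3,3]
    return (o+d*(z-o[2])/d[2])
def save(p,n): cv2.imwrite("pics/"+n+".png",p["frame"][:,:,::-1])
E
python3 - <<'E'
from h import *
s=arm.observe(); print({k:np.round(v,3) for k,v in s.items()})
Z=dict(anvil_small=.045,anvil_medium=.036,anvil_large=.036,striking_base=0,holder_small=0,holder_medium=0,holder_large=0,tin=0,tape_measure=0)
for n in("top","side"):
    p=arm.get_image(n); save(p,n+"0"); print(n,np.round(p["T"][:3],2).tolist())
    for l,z in Z.items():
        for r in arm.place_of(l,p)[:3]:
            c=r["centre"]; print(l,round(r["conf"],2),np.round(np.array(c)*[512,384]),np.round(ray(p,c,z),4))
E
```

```text
{'clock': np.float64(0.0), 'joints': array([-1.424,  0.435,  0.025,  1.574, -0.012,  1.134, -0.075]), 'dq': array([-0.   , -0.002, -0.   ,  0.001, -0.   ,  0.001, -0.   ]), 'joint_efforts': array([-1.0000e-03, -6.6785e+01,  9.8500e-01, -3.1448e+01, -6.0000e-02,
        4.3000e-02,  0.0000e+00]), 'position': array([0.154, 0.605, 0.226]), 'ee_rot': array([-3.910e-01, -3.117e+00,  2.000e-03]), 'force': array([0.049, 0.508, 0.469]), 'ft_torque': array([ 0.006,  0.01 , -0.026]), 'gripper_force': np.float64(0.0), 'width': np.float64(0.999)}
top [[-0.01, -1.0, 0.08, 0.43], [-1.0, 0.0, -0.01, 0.07], [0.01, -0.08, -1.0, 0.92]]
anvil_small 0.45 [282. 201.] [0.4694 0.0053 0.045 ]
anvil_medium 0.61 [172. 205.] [0.4628 0.2649 0.036 ]
anvil_large 0.7 [218. 156.] [0.5793 0.1571 0.036 ]
anvil_large 0.69 [312. 254.] [ 0.3456 -0.066   0.036 ]
anvil_large 0.67 [219. 118.] [0.6721 0.155  0.036 ]
striking_base 0.87 [284. 206.] [ 0.4611 -0.0027  0.    ]
holder_small 0.57 [175. 208.] [0.4562 0.2643 0.    ]
holder_medium 0.87 [217. 163.] [0.5687 0.1613 0.    ]
holder_large 0.67 [345. 161.] [ 0.5707 -0.158  
[... 186 characters left out ...]
0.48], [-0.05, -0.46, 0.88, -0.73], [0.0, -0.89, -0.46, 0.5]]
anvil_small 0.69 [227. 228.] [0.461  0.0005 0.045 ]
anvil_medium 0.54 [225. 175.] [0.4555 0.2603 0.036 ]
anvil_medium 0.48 [227. 227.] [0.4603 0.0169 0.036 ]
anvil_large 0.67 [282. 194.] [0.5833 0.1527 0.036 ]
anvil_large 0.57 [162. 259.] [ 0.3483 -0.0839  0.036 ]
anvil_large 0.19 [213. 211.] [0.4303 0.0842 0.036 ]
striking_base 0.87 [225. 247.] [0.4556 0.0011 0.    ]
holder_small 0.92 [232. 189.] [0.4701 0.2545 0.    ]
holder_small 0.67 [226. 173.] [0.4542 0.3506 0.    ]
holder_medium 0.7 [281. 207.] [0.5823 0.1602 0.    ]
holder_large 0.78 [291. 299.] [ 0.5666 -0.1578  0.    ]
tape_measure 0.84 [210. 211.] [0.42   0.1462 0.    ]
```

Run:
```python
import cv2
for n in("top0","side0"):
    i=cv2.imread(f"pics/{n}.png"); c=i[90:290,130:400] if n=="top0" else i[130:350,120:390]
    cv2.imwrite(f"pics/{n}c.png",cv2.resize(c,None,fx=2.7,fy=2.7,interpolation=2))
```

```text
(no output)
```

View pics/top0c.png

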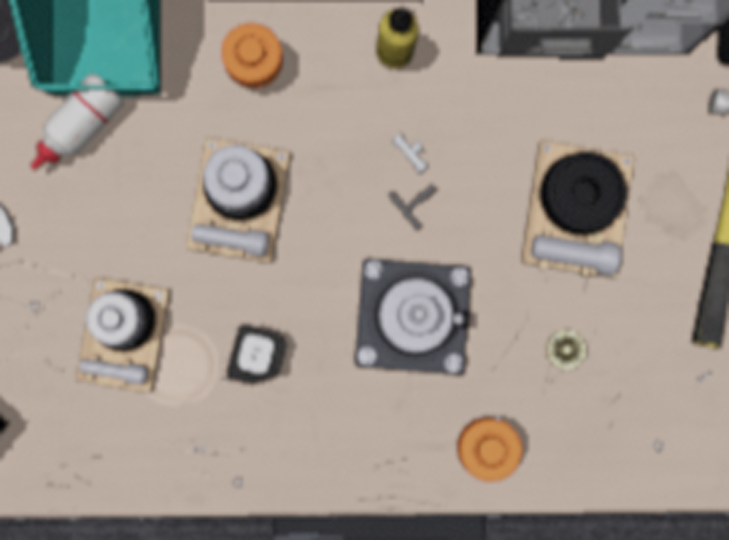

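View pics/side0c.png

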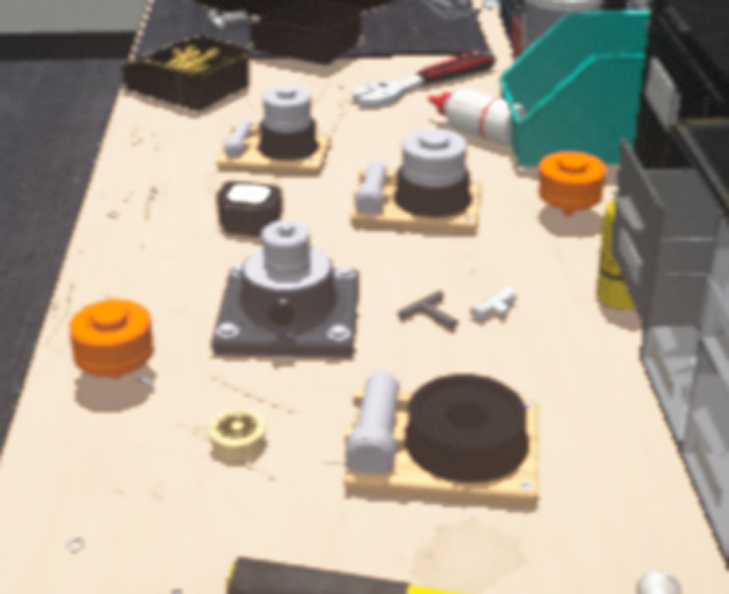

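The top view shows the small anvil on the base (283,205), medium on the small holder (173,207), large on the medium holder (218,157) and the large holder empty (346,161). The orange rings are decoys. I'll refine positions by fitting silhouettes.

```bash
cat >> h.py <<'E'
from scipy.optimize import least_squares
def model(p,cx,cy,cyl):
    a=np.linspace(0,2*np.pi,60); P=np.vstack([np.c_[cx+r*np.cos(a),cy+r*np.sin(a),a*0+z] for r,z in cyl])
    T=np.linalg.inv(p["T"]); q=(P@T[:3,:3].T+T[:3,3])@p["mtx"].T; return (q[:,:2]/q[:,2:]).astype(np.float32)
def cent(pts):
    m=cv2.moments(cv2.convexHull(pts)); return np.array([m["m10"],m["m01"]])/m["m00"]
def fit(p,mask,guess,cyls):
    n,lab,st,_=cv2.connectedComponentsWithStats(mask.astype(np.uint8)); k=1+np.argmax(st[1:,4])
    ys,xs=np.nonzero(lab==k); pts=np.c_[xs,ys].astype(np.float32)+.0
    bb=np.r_[pts.min(0)-.5,pts.max(0)+.5]
    def f(v):
        h=model(p,*v,cyls); return np.r_[h.min(0),h.max(0)]-bb
    c0=pts.mean(0)
    hull=lambda v: np.r_[cent(model(p,*v,cyls))-c0]
    s=least_squares(hull,guess,diff_step=1e-3); b=least_squares(f,guess,diff_step=1e-3)
    return np.round(s.x,4),np.round(b.x,4),np.round(b.fun,1)
R=dict(small=.017,medium=.022,large=.027); S=dict(small=.0055,medium=.0085,large=.012)
def anv(p,n,guess,z):
    best=None
    for r in arm.trace("anvil_"+n,p):
        c=ray(p,r["centre"],z+.02)
        if np.hypot(*(c[:2]-guess))<.04: return fit(p,r["region"],guess,[(R[n],z),(R[n],z+.028),(S[n],z+.033)])
E
python3 - <<'E'
from h import *
for n in("top","side"):
    p=arm.get_image(n)
    for a,g,z in(("small",(.462,0),.045),("medium",(.458,.262),.036),("large",(.578,.157),.036)): print(n,a,*(anv(p,a,g,z) or ["none"]))
    hsv=cv2.cvtColor(p["frame"],cv2.COLOR_RGB2HSV)
    m=np.zeros((384,512),np.uint8); h=model(p,.57,-.158,[(.0365,0.01),(.0365,.036)])
    cv2.fillConvexPoly(m,cv2.convexHull(h).astype(int),1); m=cv2.dilate(m,np.ones((9,9)))
    print(n,"cupL",*fit(p,(m>0)&(hsv[:,:,2]<70),(.57,-.158),[(.0365,.01),(.0365,.036)]))
    for l in("holder_small","holder_medium","holder_large"):
        for r in arm.trace(l,p)[:1]:
            if n=="top":
                q=cv2.minAreaRect(np.argwhere(r["region"])[:,::-1].astype(np.float32)); print(l,np.round(q[1]),round(q[2],1))
E
```

```text
top small [0.4562 0.0011] [0.4567 0.0017] [-0.4 -0.5  0.3  0.6]
top medium [0.455  0.2607] [0.4548 0.2607] [-1.3 -0.1  1.3  0.1]
top large [0.5772 0.1565] [0.5776 0.1555] [-0.1 -0.3  0.1  0.3]
top cupL [ 0.5673 -0.152 ] [ 0.5663 -0.1519] [-0.3 -0.7  0.3  0.7]
holder_small [28. 39.] 11.3
holder_medium [33. 43.] 11.3
holder_large [37. 47.] 9.5
side small [0.4582 0.    ] [ 4.586e-01 -1.000e-04] [-0.2 -0.4  0.2  0.4]
side medium [0.4556 0.2599] [0.4549 0.2592] [ 0.2 -0.5 -0.2  0.5]
side large [0.5776 0.1556] [0.5772 0.1569] [-0.3 -0.6  0.2  0.5]
side cupL [ 0.5514 -0.1793] [ 0.5533 -0.1733] [-11.1 -16.   10.9  11.7]
```

```bash
cat > d.py <<'E'
import sys; from h import *
from scipy.spatial.transform import Rotation as Ro
s=arm.observe(); R_=Ro.from_rotvec(s["ee_rot"]).as_matrix(); print("t",s["clock"],np.round(s["position"],4),"tilt",np.round(R_.T@[0,0,-1],3),"w",round(float(s["width"])*9.18,2),np.round(s["force"],1))
a=np.array(s["position"])
v=[float(x) for x in sys.argv[1:]]
for i in range(0,len(v),3):
    b=np.array(v[i:i+3]); print(b,"tool cm",np.round(R_.T@(b-a)*100,2)); a=b
E
python3 d.py .457 .0005 .15 .457 .0005 .053
```

```text
t 1.7 [0.1546 0.6056 0.2267] tilt [ 0. -0.  1.] w 9.17 [ 1.3 -0.7  0.4]
[0.457  0.0005 0.15  ] tool cm [-44.27 -51.15   7.67]
[0.457  0.0005 0.053 ] tool cm [ 0.  -0.   9.7]
```

Call:
carry_out(claw=[9,9,9,9,9,9,9,9,9,9,9,9,9,9,9,9,9,9,9], delta_pos=[[-2.6,-3,0.45],[-2.6,-3,0.45],[-2.6,-3,0.45],[-2.6,-3,0.45],[-2.6,-3,0.45],[-2.6,-3,0.45],[-2.6,-3,0.45],[-2.6,-3,0.45],[-2.6,-3,0.45],[-2.6,-3,0.45],[-2.6,-3,0.45],[-2.6,-3,0.45],[-2.6,-3,0.45],[-2.6,-3,0.45],[-2.6,-3,0.45],[-2.6,-3,0.45],[-2.6,-3,0.45],[0,0,0],[0,0,0]], angular=[[0,0,0],[0,0,0],[0,0,0],[0,0,0],[0,0,0],[0,0,0],[0,0,0],[0,0,0],[0,0,0],[0,0,0],[0,0,0],[0,0,0],[0,0,0],[0,0,0],[0,0,0],[0,0,0],[0,0,0],[0,0,0],[0,0,0]], force=40)

```text
clock: 3.6
position: [0.4568, 0.0014, 0.1501]
ee_rot: [-0.395, -3.116, 0.0]
force: [-0.4, 0.2, -0.2]
width: 0.982
gripper_force: 0.0
```

```bash
python3 d.py .457 .0005 .15 .457 .0005 .053
```

```text
t 3.6 [0.4568 0.0014 0.1501] tilt [-0.  0.  1.] w 9.01 [-0.4  0.2 -0.2]
[0.457  0.0005 0.15  ] tool cm [-0.04 -0.08  0.01]
[0.457  0.0005 0.053 ] tool cm [-0.   0.   9.7]
```

Call:
carry_out(claw=[9,9,9,9,9,3.4,3,3,3,3,3,3], delta_pos=[[0,-0.1,3],[0,0,3],[0,0,2.5],[0,0,1.2],[0,0,0],[0,0,0],[0,0,0],[0,0,0],[0,0,0],[0,0,0],[0,0,0],[0,0,0]], angular=[[0,0,0],[0,0,0],[0,0,0],[0,0,0],[0,0,0],[0,0,0],[0,0,0],[0,0,0],[0,0,0],[0,0,0],[0,0,0],[0,0,0]])

```text
clock: 4.8
position: [0.4565, 0.0011, 0.0533]
ee_rot: [0.392, 3.117, 0.0]
force: [-0.9, 0.8, 0.5]
width: 0.418
gripper_force: 0.0
```

```bash
python3 d.py .457 .0005 .11 .567 -.152 .11 .567 -.152 .039
```

```text
t 4.8 [0.4565 0.0011 0.0533] tilt [ 0. -0.  1.] w 3.84 [-0.9  0.8  0.5]
[0.457  0.0005 0.11  ] tool cm [-0.07 -0.05 -5.67]
[ 0.567 -0.152  0.11 ] tool cm [-14.43 -12.05   0.  ]
[ 0.567 -0.152  0.039] tool cm [ 0.  -0.   7.1]
```

Call:
carry_out(claw=[3,3,3,3,3,3,3,3], delta_pos=[[0,0,0],[0,0,0],[0,0,0],[0,0,-1],[0,0,-2],[0,0,-2],[0,0,-1],[0,0,0]], angular=[[0,0,0],[0,0,0],[0,0,0],[0,0,0],[0,0,0],[0,0,0],[0,0,0],[0,0,0]])

```text
clock: 5.6
position: [0.4573, 0.0013, 0.1146]
ee_rot: [0.391, 3.115, 0.002]
force: [0.4, -0.9, -1.6]
width: 0.36
gripper_force: 40.0
```

```bash
cat >> h.py <<'E'
def view(n,g,z,name=None):
    for c in("top","side"):
        p=arm.get_image(c); print(c,*(anv(p,n,g,z) or ["none"]))
        if name: save(p,name+c)
E
python3 d.py .567 -.152 .11 .567 -.152 .039; python3 -c "
from h import *
view('small',(.457,0),.105,'g1')
a=cv2.imread('pics/g1side.png')[100:350,120:390];cv2.imwrite('pics/g1c.png',cv2.resize(a,None,fx=2,fy=2))"
```

```text
t 5.6 [0.4573 0.0013 0.1146] tilt [ 0.002 -0.001  1.   ] w 3.31 [ 0.4 -0.9 -1.6]
[ 0.567 -0.152  0.11 ] tool cm [-14.41 -12.15   0.48]
[ 0.567 -0.152  0.039] tool cm [ 0.02 -0.01  7.1 ]
top none
side [ 0.4647 -0.0151] [ 0.4615 -0.0135] [-2.1 -0.3  2.1  0.1]
```

View pics/g1c.png

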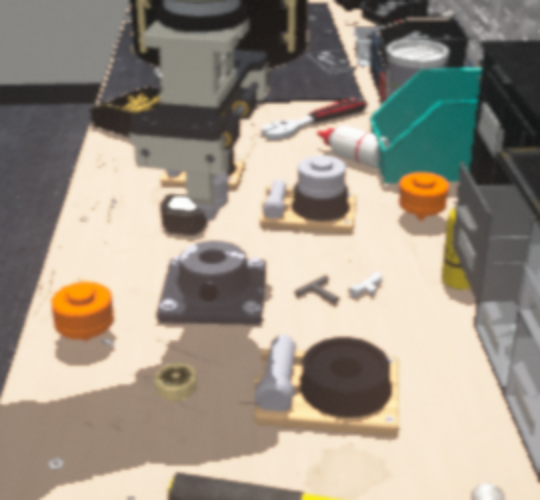

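Call:
carry_out(claw=[3,3,3,3,3,3,3,3,3,3,3,3], delta_pos=[[-2.4,-2.0,0],[-2.4,-2.0,0],[-2.4,-2.0,0],[-2.4,-2.0,0],[-2.4,-2.0,0],[-2.4,-2.1,0],[0,0,0.5],[0,0,2],[0,0,2],[0,0,1.5],[0,0,1],[0,0,0.4]], angular=[[0,0,0],[0,0,0],[0,0,0],[0,0,0],[0,0,0],[0,0,0],[0,0,0],[0,0,0],[0,0,0],[0,0,0],[0,0,0],[0,0,0]])

```text
clock: 7.0
position: [0.5656, -0.1518, 0.039]
ee_rot: [-0.392, -3.116, -0.0]
force: [-12.1, 2.6, 43.6]
width: 0.362
gripper_force: 40.0
```

```bash
python3 d.py .567 -.152 .039
```

```text
t 7.0 [ 0.5656 -0.1518  0.039 ] tilt [-0.001  0.     1.   ] w 3.32 [-12.1   2.6  43.6]
[ 0.567 -0.152  0.039] tool cm [-0.14  0.02 -0.  ]
```

Call:
carry_out(claw=[5,8,8,8,8,8,8,8,8,8], delta_pos=[[0,0,-0.1],[0,0,0],[0,0,0],[0,0,-0.5],[0,0,-2],[0,0,-3],[0,0,-3],[0,0,-3],[0,0,-1],[0,0,0]], angular=[[0,0,0],[0,0,0],[0,0,0],[0,0,0],[0,0,0],[0,0,0],[0,0,0],[0,0,0],[0,0,0],[0,0,0]])

```text
clock: 8.0
position: [0.567, -0.1518, 0.1669]
ee_rot: [0.391, 3.114, 0.0]
force: [-0.6, -0.3, -0.4]
width: 0.874
gripper_force: 0.0
```

```bash
python3 d.py .5775 .156 .16 .5775 .156 .044; python3 -c "
from h import *
view('small',(.567,-.152),.031,'g2')
a=cv2.imread('pics/g2side.png')[150:350,120:390];cv2.imwrite('pics/g2c.png',cv2.resize(a,None,fx=2,fy=2))"
```

```text
t 8.0 [ 0.567  -0.1518  0.1669] tilt [ 0.003 -0.001  1.   ] w 8.02 [-0.6 -0.3 -0.4]
[0.5775 0.156  0.16  ] tool cm [ 6.59 30.09  0.68]
[0.5775 0.156  0.044 ] tool cm [ 4.00e-02 -1.00e-02  1.16e+01]
top [ 0.5638 -0.1515] [ 0.5631 -0.1514] [ 0.4 -1.  -0.4  1. ]
side [ 0.5679 -0.1517] [ 0.5684 -0.1512] [ 0.2 -0.4 -0.2  0.3]
```

View pics/g2c.png

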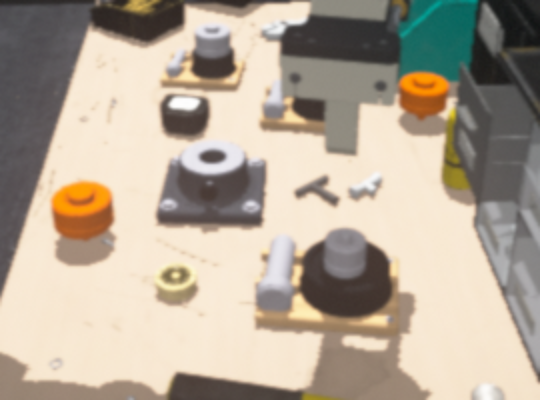

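Call:
carry_out(claw=[9,9,9,9,9,9,9,9,9,9,9], delta_pos=[[0.66,3,0.07],[0.66,3,0.07],[0.66,3,0.07],[0.66,3,0.07],[0.66,3,0.07],[0.66,3,0.07],[0.66,3,0.07],[0.66,3,0.07],[0.66,3,0.07],[0.66,3.1,0.07],[0,0,0]], angular=[[0,0,0],[0,0,0],[0,0,0],[0,0,0],[0,0,0],[0,0,0],[0,0,0],[0,0,0],[0,0,0],[0,0,0],[0,0,0]])

```text
clock: 9.3
position: [0.5752, 0.1622, 0.1564]
ee_rot: [-0.38, -3.116, -0.002]
force: [-0.2, -0.2, -1.1]
width: 0.981
gripper_force: 0.0
```

```bash
python3 d.py .5775 .156 .16 .5775 .156 .044
python3 - <<'E'
from h import *
for c in("top","side"):
    p=arm.get_image(c); save(p,"b"+c); g=cv2.cvtColor(p["frame"],cv2.COLOR_RGB2GRAY)
    m=np.zeros((384,512),np.uint8); h=model(p,.457,.0005,[(.022,.045)])
    cv2.fillConvexPoly(m,cv2.convexHull(h).astype(int),1)
    v=g[m>0]; t=cv2.threshold(v,0,255,cv2.THRESH_OTSU)[0]
    mm=(m>0)&(g<t); print(t,mm.sum(),m.sum(),*fit(p,mm,(.457,.0005),[(.0125,.045)]))
E
```

```text
t 9.3 [0.5752 0.1622 0.1564] tilt [-0.003 -0.001  1.   ] w 9.0 [-0.2 -0.2 -1.1]
[0.5775 0.156  0.16  ] tool cm [-0.37 -0.55 -0.36]
[0.5775 0.156  0.044 ] tool cm [-3.00e-02 -1.00e-02  1.16e+01]
140.0 100 305 [ 4.584e-01 -1.000e-04] [4.586e-01 2.000e-04] [ 0.2  0.2 -0.2 -0.2]
158.0 149 244 [ 0.4593 -0.0045] [ 0.4572 -0.0055] [ 4.9  1.7 -4.9 -1.3]
```

Call:
carry_out(claw=[9,9], delta_pos=[[0,0,0],[0,0,0]], angular=[[0,0,0],[0,0,0]])

```text
clock: 9.6
position: [0.5765, 0.1547, 0.158]
ee_rot: [-0.395, -3.116, 0.001]
force: [-0.5, 0.0, 0.5]
width: 0.979
gripper_force: 0.0
```

```bash
python3 d.py .5775 .156 .16 .5775 .156 .044
```

```text
t 9.6 [0.5765 0.1547 0.158 ] tilt [-0.     0.001  1.   ] w 8.98 [-0.5  0.   0.5]
[0.5775 0.156  0.16  ] tool cm [-0.06  0.15 -0.2 ]
[0.5775 0.156  0.044 ] tool cm [-0.00e+00  1.00e-02  1.16e+01]
```

Call:
carry_out(claw=[9,9,9,9,9,9,5,5,5,5,5,5,5,5,5,5,5,5,5,5], delta_pos=[[-0.05,0.1,3],[0,0,3],[0,0,3],[0,0,1.7],[0,0,0.7],[0,0,0],[0,0,0],[0,0,0],[0,0,0],[0,0,0],[0,0,0],[0,0,0],[0,0,0],[0,0,0],[0,0,0],[0,0,-1],[0,0,-2],[0,0,-2],[0,0,-2],[0,0,-1]], angular=[[0,0,0],[0,0,0],[0,0,0],[0,0,0],[0,0,0],[0,0,0],[0,0,0],[0,0,0],[0,0,0],[0,0,0],[0,0,0],[0,0,0],[0,0,0],[0,0,0],[0,0,0],[0,0,0],[0,0,0],[0,0,0],[0,0,0],[0,0,0]])

```text
clock: 11.6
position: [0.5775, 0.157, 0.1257]
ee_rot: [0.392, 3.116, 0.0]
force: [0.0, -0.3, -5.6]
width: 0.58
gripper_force: 40.0
```

Call:
carry_out(claw=[5,5], delta_pos=[[0,0,0],[0,0,0]], angular=[[0,0,0],[0,0,0]])

```text
clock: 11.8
position: [0.5767, 0.1571, 0.1235]
ee_rot: [-0.391, -3.116, 0.001]
force: [-0.2, -0.5, -5.2]
width: 0.578
gripper_force: 40.0
```

```bash
python3 d.py .458 .0005 .125 .458 .0005 .053;python3 -c "
from h import *
view('large',(.577,.156),.114,'g3')
a=cv2.imread('pics/g3side.png')[100:300,160:360];cv2.imwrite('pics/g3c.png',cv2.resize(a,None,fx=2,fy=2))"
```

```text
t 11.8 [0.5767 0.1571 0.1235] tilt [-0.001  0.001  1.   ] w 5.3 [-0.2 -0.5 -5.2]
[0.458  0.0005 0.125 ] tool cm [  7.63 -18.1   -0.13]
[0.458  0.0005 0.053 ] tool cm [-0.01  0.    7.2 ]
top none
side [0.5794 0.1453] [0.5759 0.1433] [ 0.1  1.6 -0.1 -1.4]
```

View pics/g3c.png

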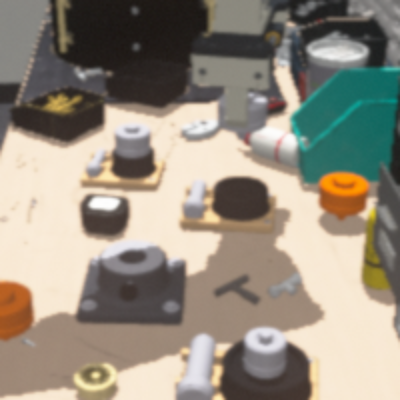

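Call:
carry_out(claw=[5,5,5,5,5,5,5,5,5,5], delta_pos=[[1,-2.5,0],[1,-2.5,0],[1,-2.5,0],[1,-2.5,0],[1,-2.5,0],[1,-2.5,0],[1,-2.0,0],[0.6,-1.1,0],[0,0,1],[0,0,1]], angular=[[0,0,0],[0,0,0],[0,0,0],[0,0,0],[0,0,0],[0,0,0],[0,0,0],[0,0,0],[0,0,0],[0,0,0]])

```text
clock: 13.0
position: [0.4597, 0.0013, 0.1037]
ee_rot: [0.391, 3.116, 0.001]
force: [0.7, 0.2, -5.2]
width: 0.578
gripper_force: 40.0
```

```bash
python3 d.py .458 .0005 .053
python3 - <<'E'
from h import *
for c in("top","side"):
    p=arm.get_image(c); save(p,"m"+c); g=cv2.cvtColor(p["frame"],cv2.COLOR_RGB2GRAY)
    m=np.zeros((384,512),np.uint8); cyl=[(.0315,.012),(.0315,.036)]; h=model(p,.5775,.1565,cyl)
    cv2.fillConvexPoly(m,cv2.convexHull(h).astype(int),1); m=cv2.dilate(m,np.ones((7,7)))
    print(*fit(p,(m>0)&(g<70),(.5775,.1565),cyl))
E
```

```text
t 13.0 [0.4597 0.0013 0.1037] tilt [ 0.001 -0.001  1.   ] w 5.31 [ 0.7  0.2 -5.2]
[0.458  0.0005 0.053 ] tool cm [ 0.15 -0.12  5.07]
[0.576  0.1552] [0.5759 0.1544] [ 0.  -1.1 -0.   1.2]
[0.5787 0.152 ] [0.5785 0.1515] [-0.6 -1.4  0.6  1.2]
```

Call:
carry_out(claw=[5,5,5,5,5,5], delta_pos=[[0.1,-0.1,1.5],[0,0,1.5],[0,0,1],[0,0,0.6],[0,0,0.3],[0,0,0]], angular=[[0,0,0],[0,0,0],[0,0,0],[0,0,0],[0,0,0],[0,0,0]])

```text
clock: 13.7
position: [0.4578, -0.0001, 0.0551]
ee_rot: [-0.391, -3.117, 0.0]
force: [0.0, -0.9, -4.1]
width: 0.578
gripper_force: 40.0
```

Nearly home with no contact, so a last 2 mm, then release and retreat.

Call:
carry_out(claw=[5,5,6,7,9,9,9,9,9,9,9,9,9], delta_pos=[[0,0,0.15],[0,0,0],[0,0,0],[0,0,0],[0,0,0],[0,0,0],[0,0,-0.5],[0,0,-2],[0,0,-2],[0,0,-3],[0,0,-2],[0,0,0],[0,0,0]], angular=[[0,0,0],[0,0,0],[0,0,0],[0,0,0],[0,0,0],[0,0,0],[0,0,0],[0,0,0],[0,0,0],[0,0,0],[0,0,0],[0,0,0],[0,0,0]])

```text
clock: 15.0
position: [0.4578, 0.0, 0.149]
ee_rot: [0.391, 3.116, 0.001]
force: [-0.7, -0.5, -0.6]
width: 0.982
gripper_force: 0.0
```

```bash
python3 d.py .455 .260 .15 .455 .26 .044;python3 -c "
from h import *
view('large',(.458,.0),.045,'g4')
view('medium',(.455,.26),.036)"
```

```text
t 15.0 [0.4578 0.     0.149 ] tilt [ 0.001 -0.001  1.   ] w 9.02 [-0.7 -0.5 -0.6]
[0.455 0.26  0.15 ] tool cm [ 6.7  25.12 -0.08]
[0.455 0.26  0.044] tool cm [ 1.00e-02 -1.00e-02  1.06e+01]
top none
side [ 0.4587 -0.0006] [ 0.4588 -0.0014] [ 0.6 -0.7 -0.6  0.6]
top none
side none
```

Call:
carry_out(claw=[9,9,9,9,9,9,9,9,9,9,9,9], delta_pos=[[0.7,2.7,0],[0.7,2.7,0],[0.7,2.7,0],[0.7,2.7,0],[0.7,2.7,0],[0.7,2.7,0],[0.7,2.7,0],[0.7,2.7,0],[0.7,2.3,0],[0.4,1.2,0],[0,0,0],[0,0,0]], angular=[[0,0,0],[0,0,0],[0,0,0],[0,0,0],[0,0,0],[0,0,0],[0,0,0],[0,0,0],[0,0,0],[0,0,0],[0,0,0],[0,0,0]])

```text
clock: 16.6
position: [0.4548, 0.2584, 0.1485]
ee_rot: [-0.392, -3.117, 0.002]
force: [0.5, 0.0, 0.1]
width: 0.981
gripper_force: 0.0
```

```bash
python3 d.py .455 .260 .15 .455 .26 .044; python3 -c "
from h import *
p=arm.get_image('top'); print(anv(p,'large',(.458,0),.045))"
```

```text
t 16.6 [0.4548 0.2584 0.1485] tilt [-0.     0.001  1.   ] w 9.01 [0.5 0.  0.1]
[0.455 0.26  0.15 ] tool cm [ 0.02  0.16 -0.15]
[0.455 0.26  0.044] tool cm [-0.00e+00  1.00e-02  1.06e+01]
(array([ 4.583e-01, -1.000e-04]), array([ 0.4589, -0.0005]), array([-0.7, -0.9,  0.7,  0.9], dtype=float32))
```

Call:
carry_out(claw=[9,9,9,9,9,9,4,4,4,4,4,4,4,4,4,4,4,4,4,4], delta_pos=[[0,0.15,3],[0,0,3],[0,0,2.5],[0,0,1.4],[0,0,0.5],[0,0,0],[0,0,0],[0,0,0],[0,0,0],[0,0,0],[0,0,0],[0,0,0],[0,0,0],[0,0,0],[0,0,0],[0,0,0],[0,0,-1],[0,0,-2],[0,0,-3],[0,0,-2]], angular=[[0,0,0],[0,0,0],[0,0,0],[0,0,0],[0,0,0],[0,0,0],[0,0,0],[0,0,0],[0,0,0],[0,0,0],[0,0,0],[0,0,0],[0,0,0],[0,0,0],[0,0,0],[0,0,0],[0,0,0],[0,0,0],[0,0,0],[0,0,0]])

```text
clock: 18.7
position: [0.4554, 0.2609, 0.1266]
ee_rot: [0.392, 3.116, 0.0]
force: [0.4, 0.9, -2.4]
width: 0.468
gripper_force: 40.0
```

Call:
carry_out(claw=[4,4], delta_pos=[[0,0,0],[0,0,0]], angular=[[0,0,0],[0,0,0]])

```text
clock: 18.9
position: [0.455, 0.261, 0.1247]
ee_rot: [0.391, 3.117, 0.001]
force: [-0.8, -0.1, -2.7]
width: 0.47
gripper_force: 40.0
```

```bash
python3 d.py .577 .1555 .12 .577 .1555 .040
```

```text
t 18.9 [0.455  0.261  0.1247] tilt [ 0. -0.  1.] w 4.31 [-0.8 -0.1 -2.7]
[0.577  0.1555 0.12  ] tool cm [-14.43  -7.21   0.47]
[0.577  0.1555 0.04  ] tool cm [ 0. -0.  8.]
```

Call:
carry_out(claw=[4,4,4,4,4,4,4,4,4,4,4], delta_pos=[[-2.5,-1.2,0],[-2.5,-1.2,0],[-2.5,-1.2,0],[-2.5,-1.2,0],[-2.2,-1.2,0],[-1.5,-0.8,0],[-0.7,-0.4,0],[0,0,0],[0,0,1.5],[0,0,1.5],[0,0,0]], angular=[[0,0,0],[0,0,0],[0,0,0],[0,0,0],[0,0,0],[0,0,0],[0,0,0],[0,0,0],[0,0,0],[0,0,0],[0,0,0]])

```text
clock: 20.0
position: [0.5743, 0.1569, 0.0928]
ee_rot: [-0.388, -3.113, 0.002]
force: [-1.1, -0.1, -1.8]
width: 0.471
gripper_force: 40.0
```

```bash
python3 d.py .577 .1555 .040
python3 - <<'E'
from h import *
for c in("top","side"):
    p=arm.get_image(c); save(p,"s"+c); g=cv2.cvtColor(p["frame"],cv2.COLOR_RGB2GRAY)
    m=np.zeros((384,512),np.uint8); cyl=[(.0265,.012),(.0265,.036)]; h=model(p,.455,.26,cyl)
    cv2.fillConvexPoly(m,cv2.convexHull(h).astype(int),1); m=cv2.dilate(m,np.ones((7,7)))
    print(*fit(p,(m>0)&(g<70),(.455,.26),cyl))
E
```

```text
t 20.0 [0.5743 0.1569 0.0928] tilt [-0.004  0.001  1.   ] w 4.33 [-1.1 -0.1 -1.8]
[0.577  0.1555 0.04  ] tool cm [-0.32 -0.06  5.28]
[0.457  0.2603] [0.4567 0.2618] [ 3.3 -6.2 -3.4  6.2]
[0.4573 0.2562] [0.4579 0.2581] [-1.  -1.7  1.   1.5]
```

Call:
carry_out(claw=[4,4,4,4,4,4,4], delta_pos=[[-0.2,-0.05,1.5],[0,0,1.5],[0,0,1],[0,0,0.5],[0,0,0.4],[0,0,0.2],[0,0,0]], angular=[[0,0,0],[0,0,0],[0,0,0],[0,0,0],[0,0,0],[0,0,0],[0,0,0]])

```text
clock: 20.8
position: [0.5787, 0.155, 0.0438]
ee_rot: [-0.391, -3.117, -0.001]
force: [-0.6, 1.6, -2.2]
width: 0.469
gripper_force: 40.0
```

```bash
python3 d.py .577 .1555 .039
```

```text
t 20.8 [0.5787 0.155  0.0438] tilt [-0. -0.  1.] w 4.31 [-0.6  1.6 -2.2]
[0.577  0.1555 0.039 ] tool cm [0.18 0.   0.48]
```

Call:
carry_out(claw=[4,4,4,4], delta_pos=[[0.12,0,0],[0,0,0.2],[0,0,0.2],[0,0,0]], angular=[[0,0,0],[0,0,0],[0,0,0],[0,0,0]])

```text
clock: 21.2
position: [0.5779, 0.1554, 0.0399]
ee_rot: [0.391, 3.117, 0.001]
force: [0.9, 1.2, -1.6]
width: 0.472
gripper_force: 40.0
```

Call:
carry_out(claw=[4,4.8,5.5,7,7,7,7,7,7,7,7,7], delta_pos=[[0,0,0.05],[0,0,0],[0,0,0],[0,0,0],[0,0,0],[0,0,-0.5],[0,0,-2],[0,0,-3],[0,0,-3],[0,0,-2.5],[0,0,0],[0,0,0]], angular=[[0,0,0],[0,0,0],[0,0,0],[0,0,0],[0,0,0],[0,0,0],[0,0,0],[0,0,0],[0,0,0],[0,0,0],[0,0,0],[0,0,0]])

```text
clock: 22.4
position: [0.5778, 0.1551, 0.1498]
ee_rot: [0.391, 3.116, 0.001]
force: [-0.3, -1.4, 0.1]
width: 0.764
gripper_force: 0.0
```

```bash
python3 d.py .566 -.1515 .155 .566 -.1515 .041; python3 -c "
from h import *
view('medium',(.577,.155),.031,'g5')
view('small',(.566,-.152),.031)"
```

```text
t 22.4 [0.5778 0.1551 0.1498] tilt [ 0.001 -0.001  1.   ] w 7.01 [-0.3 -1.4  0.1]
[ 0.566  -0.1515  0.155 ] tool cm [ -6.44 -30.    -0.54]
[ 0.566  -0.1515  0.041 ] tool cm [ 1.00e-02 -1.00e-02  1.14e+01]
top none
side [0.5785 0.1557] [0.5785 0.1565] [-0.5 -0.6  0.5  0.5]
top [ 0.566  -0.1515] [ 0.5655 -0.1515] [ 0.4 -0.  -0.4  0. ]
side [ 0.567  -0.1513] [ 0.5676 -0.151 ] [-0.3 -1.4  0.3  1.3]
```

Call:
carry_out(claw=[7,7,7,7,7,7,7,7,7,7,7,7,7], delta_pos=[[-0.6,-3,0],[-0.6,-3,0],[-0.6,-3,0],[-0.6,-3,0],[-0.6,-3,0],[-0.6,-3,0],[-0.6,-3,0],[-0.6,-3,0],[-0.6,-3,0],[-0.6,-2,0],[-0.4,-1,0],[0,0,0],[0,0,0]], angular=[[0,0,0],[0,0,0],[0,0,0],[0,0,0],[0,0,0],[0,0,0],[0,0,0],[0,0,0],[0,0,0],[0,0,0],[0,0,0],[0,0,0],[0,0,0]])

```text
clock: 24.1
position: [0.5655, -0.1502, 0.149]
ee_rot: [-0.39, -3.117, -0.001]
force: [-0.2, 0.3, 0.2]
width: 0.767
gripper_force: 0.0
```

```bash
python3 d.py .566 -.1515 .155 .566 -.1515 .040; python3 -c "
from h import *
p=arm.get_image('top');print(anv(p,'medium',(.577,.155),.031))
p=arm.get_image('side');print(anv(p,'medium',(.577,.155),.031))"
```

```text
t 24.1 [ 0.5655 -0.1502  0.149 ] tilt [-0.001 -0.001  1.   ] w 7.04 [-0.2  0.3  0.2]
[ 0.566  -0.1515  0.155 ] tool cm [-0.08 -0.11 -0.6 ]
[ 0.566  -0.1515  0.04  ] tool cm [-1.00e-02 -1.00e-02  1.15e+01]
(array([0.578 , 0.1557]), array([0.5785, 0.1561]), array([-0.9, -1.2,  0.9,  1.2], dtype=float32))
None
```

Call:
carry_out(claw=[7,7,7,7,7,7,3,3,3,3,3,3,3,3,3,3,3,3,3,3], delta_pos=[[-0.05,-0.1,3],[0,0,3],[0,0,3],[0,0,1.4],[0,0,0.5],[0,0,0],[0,0,0],[0,0,0],[0,0,0],[0,0,0],[0,0,0],[0,0,0],[0,0,0],[0,0,0],[0,0,0],[0,0,0],[0,0,-1],[0,0,-2],[0,0,-3],[0,0,-3]], angular=[[0,0,0],[0,0,0],[0,0,0],[0,0,0],[0,0,0],[0,0,0],[0,0,0],[0,0,0],[0,0,0],[0,0,0],[0,0,0],[0,0,0],[0,0,0],[0,0,0],[0,0,0],[0,0,0],[0,0,0],[0,0,0],[0,0,0],[0,0,0]])

```text
clock: 26.3
position: [0.5649, -0.1527, 0.1311]
ee_rot: [-0.392, -3.116, 0.0]
force: [1.2, 0.8, -1.2]
width: 0.358
gripper_force: 40.0
```

Call:
carry_out(claw=[3,3], delta_pos=[[0,0,0],[0,0,0]], angular=[[0,0,0],[0,0,0]])

```text
clock: 26.5
position: [0.5658, -0.1526, 0.1309]
ee_rot: [0.391, 3.116, 0.0]
force: [0.1, 0.3, -1.4]
width: 0.363
gripper_force: 40.0
```

```bash
python3 d.py .4565 .260 .13 .4565 .26 .040
```

```text
t 26.5 [ 0.5658 -0.1526  0.1309] tilt [ 0.001 -0.     1.   ] w 3.33 [ 0.1  0.3 -1.4]
[0.4565 0.26   0.13  ] tool cm [20.79 37.28  0.07]
[0.4565 0.26   0.04  ] tool cm [ 0.01 -0.    9.  ]
```

Call:
carry_out(claw=[3,3,3,3,3,3,3,3,3,3,3,3,3,3,3,3,3,3], delta_pos=[[1.4,2.5,0],[1.4,2.5,0],[1.4,2.5,0],[1.4,2.5,0],[1.4,2.5,0],[1.4,2.5,0],[1.4,2.5,0],[1.4,2.5,0],[1.4,2.5,0],[1.4,2.5,0],[1.4,2.5,0],[1.4,2.5,0],[1.4,2.5,0],[1.4,2.5,0],[0.8,1.5,0],[0.4,0.8,0],[0,0,0],[0,0,0]], angular=[[0,0,0],[0,0,0],[0,0,0],[0,0,0],[0,0,0],[0,0,0],[0,0,0],[0,0,0],[0,0,0],[0,0,0],[0,0,0],[0,0,0],[0,0,0],[0,0,0],[0,0,0],[0,0,0],[0,0,0],[0,0,0]])

```text
clock: 28.3
position: [0.4563, 0.259, 0.1297]
ee_rot: [-0.393, -3.116, 0.002]
force: [0.7, -0.6, -1.0]
width: 0.359
gripper_force: 40.0
```

```bash
python3 d.py .4565 .260 .13 .4565 .26 .040
```

```text
t 28.3 [0.4563 0.259  0.1297] tilt [-0.     0.001  1.   ] w 3.29 [ 0.7 -0.6 -1. ]
[0.4565 0.26   0.13  ] tool cm [ 0.01  0.11 -0.03]
[0.4565 0.26   0.04  ] tool cm [-0.    0.01  9.  ]
```

Call:
carry_out(claw=[3,3,3,3,3,3,3,3], delta_pos=[[0,0.1,2],[0,0,2],[0,0,2],[0,0,1],[0,0,1],[0,0,0.5],[0,0,0.2],[0,0,0]], angular=[[0,0,0],[0,0,0],[0,0,0],[0,0,0],[0,0,0],[0,0,0],[0,0,0],[0,0,0]])

```text
clock: 29.1
position: [0.4568, 0.2612, 0.0434]
ee_rot: [0.392, 3.117, 0.0]
force: [-0.9, -0.7, -2.2]
width: 0.358
gripper_force: 40.0
```

Call:
carry_out(claw=[3,3,3,3], delta_pos=[[0,-0.05,0.1],[0,0,0.1],[0,0,0.15],[0,0,0]], angular=[[0,0,0],[0,0,0],[0,0,0],[0,0,0]])

```text
clock: 29.5
position: [0.4566, 0.2609, 0.0404]
ee_rot: [0.391, 3.117, 0.001]
force: [-3.6, -1.5, 8.6]
width: 0.361
gripper_force: 40.0
```

Call:
carry_out(claw=[3.8,4.5,6,6,6,6,6,6,6,6,6,6,6], delta_pos=[[0,0,0],[0,0,0],[0,0,0],[0,0,0],[0,0,-0.5],[0,0,-2],[0,0,-3],[0,0,-3],[0,0,-3],[0,0,-3],[0,3,-1],[0,3,0],[0,3,0]], angular=[[0,0,0],[0,0,0],[0,0,0],[0,0,0],[0,0,0],[0,0,0],[0,0,0],[0,0,0],[0,0,0],[0,0,0],[0,0,0],[0,0,0],[0,0,0]])

```text
clock: 30.8
position: [0.4791, 0.3491, 0.1959]
ee_rot: [0.392, 3.116, 0.002]
force: [0.1, 0.3, 0.1]
width: 0.653
gripper_force: 0.0
```

Call:
carry_out(claw=[6,6,6,6,6,6], delta_pos=[[0,3,0],[0,3,0],[0,3,0],[0,3,0],[0,3,0],[0,0,0]], angular=[[0,0,0],[0,0,0],[0,0,0],[0,0,0],[0,0,0],[0,0,0]])

```text
clock: 31.4
position: [0.5145, 0.4977, 0.194]
ee_rot: [-0.385, -3.117, -0.002]
force: [-0.1, 1.0, -0.3]
width: 0.651
gripper_force: 0.0
```

```bash
python3 -c "
from h import *
view('small',(.4565,.26),.031,'f')
view('medium',(.577,.156),.031);view('large',(.458,0),.045)
a=cv2.imread('pics/fside.png')[130:350,120:390];b=cv2.imread('pics/ftop.png')[90:290,130:400]
cv2.imwrite('pics/fc.png',cv2.resize(a,None,fx=2.7,fy=2.7,interpolation=2));cv2.imwrite('pics/ft.png',cv2.resize(b,None,fx=2.7,fy=2.7,interpolation=2))"
```

```text
top [0.4571 0.2593] [0.4573 0.2596] [-0.1 -0.9  0.1  1. ]
side [0.4584 0.2616] [0.4583 0.264 ] [-0.1 -0.7  0.1  0.6]
top [0.5784 0.1561] [0.5785 0.1561] [ 0.1 -0.2 -0.1  0.2]
side [0.5793 0.1574] [0.5787 0.1591] [-0.5 -1.1  0.5  0.9]
top [ 4.583e-01 -4.000e-04] [ 0.4578 -0.0016] [-0.2 -0.4  0.2  0.4]
side [ 0.4586 -0.0007] [ 0.4588 -0.0012] [-0.4 -0.7  0.4  0.6]
```

View pics/fc.png

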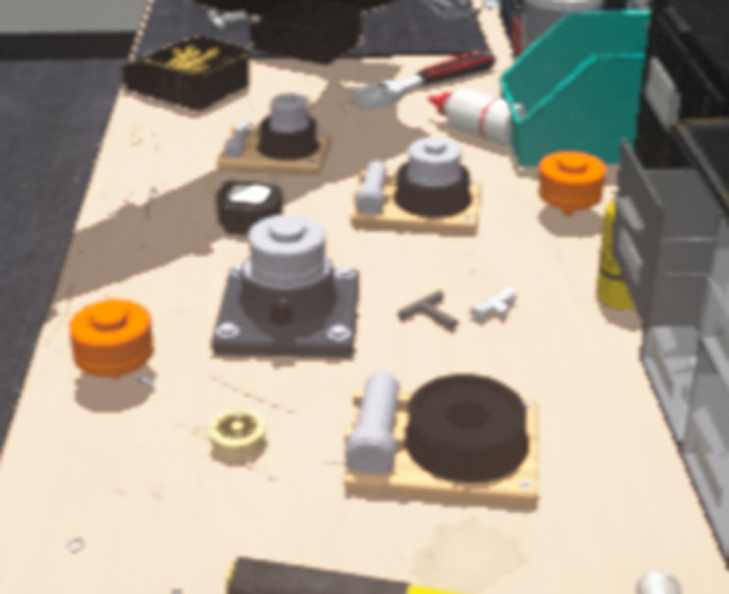

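View pics/ft.png

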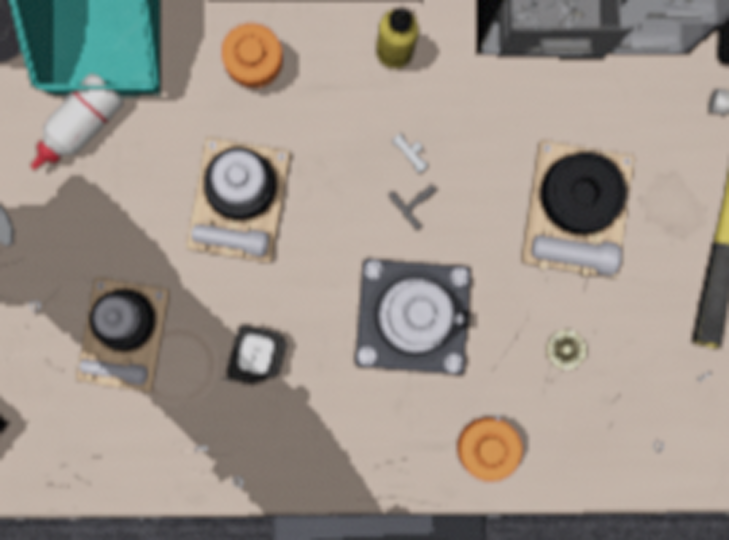

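Call:
carry_out(claw=[6,6,6,6,6,6,6,6,6,6,6,6,6,6], delta_pos=[[2.5,0.6,-0.2],[2.5,0.6,-0.2],[2.5,0.6,-0.2],[2.5,0.6,-0.2],[2.5,0.6,-0.2],[2.5,0.6,-0.2],[2.5,0.6,-0.2],[2.5,0.4,-0.2],[2.5,0.2,-0.2],[2.5,0,-0.2],[2.5,0,-0.2],[2.5,0,-0.2],[0,0,0],[0,0,0]], angular=[[0,0,0],[0,0,0],[0,0,0],[0,0,0],[0,0,0],[0,0,0],[0,0,0],[0,0,0],[0,0,0],[0,0,0],[0,0,0],[0,0,0],[0,0,0],[0,0,0]])

```text
clock: 33.4
position: [0.2365, 0.6142, 0.2189]
ee_rot: [0.389, 3.117, 0.0]
force: [1.5, -0.7, 0.8]
width: 0.651
gripper_force: 0.0
```

```bash
python3 -c "
from h import *
for z in(.031,.034): print(z);view('small',(.4565,.26),z,'k')
view('medium',(.577,.156),.031)
s=cv2.imread('pics/kside.png')[155:200,200:260];cv2.imwrite('pics/kc.png',cv2.resize(s,None,fx=8,fy=8,interpolation=2))"
```

```text
0.031
top [0.4556 0.2603] [0.4549 0.2608] [-0.6 -0.9  0.6  0.9]
side [0.4579 0.2622] [0.4583 0.264 ] [-0.1 -0.7  0.1  0.6]
0.034
top [0.4567 0.2592] [0.4572 0.259 ] [-0.1  0.   0.1 -0. ]
side none
top [0.5779 0.1552] [0.5785 0.1549] [-0.4 -0.2  0.4  0.2]
side [0.5787 0.1574] [0.5787 0.1591] [-0.5 -1.1  0.5  0.9]
```

View pics/kc.png

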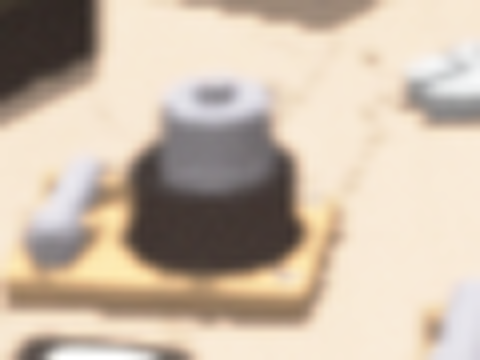

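The small anvil sits upright inside the cup's recess. Its side-view offset matches the medium anvil's, because the rim hides the lower part of both heads. Handing in.

```bash
python3 -c "
from cell import arm
print(arm.sign_off())"
```

```text
the job is handed in; nothing more can be done
None
```

I handed the job in at about 34 s: the large anvil is in the striking base, the medium and small anvils are in their own holders, and the large holder is empty. The final pictures show all three upright and seated, and the tin and tape measure look unmoved; the sign-off gave no verdict.

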